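# Feel for the wax-warmer key left on and release it

## Robot

A 6-joint arm with a two-finger parallel gripper is mounted at the origin on the work surface. World frame = base frame: x ahead of the robot, y to its left, z up, the work surface at z = 0. Lengths are in m, angles in rad, forces in N, time in s.
With the tool pointing down it reaches from about 0.275 to 0.825 m from the base axis. Payload 4.9 kg.
Tool frame: the origin (TCP) lies midway between the tips of the shut fingers; the grasp point (between the pads) lies 19 mm behind it (bot.grip_depth is the distance from the TCP to the grasp point, in m); z points along the fingers, y is the line along which they close (so a half turn about z gives the same grasp; the last joint's range is limited). The gripper opens to 85 mm and grips with 20 to 120 N. Pads are 22 mm wide; open, the fingers measure 114 mm over their backs; the gripper's body (76 mm by 85 mm) begins 54 mm behind the grasp point. The pads swing forward as they close: fully open they stand 13 mm farther back than shut.
Start: joints at [-1.301, 0.326, -0.193, 1.052, 0, 1.437], TCP at [0.216, -0.506, 0.231] pointing down, gripper open.
Joint ranges: [-2.65, 2.65], [-0.97, 1.79], [-1.3, 1.35], [-1.93, 2.1], [-1.47, 1.37], [-3.14, 3.14]. Speed limits (rad/s): [2.57, 2.57, 3.14, 3.14, 3.14, 3.14].

## Interface

Orientations are given as a unit quaternion [w, x, y, z].
In Python, from cell import bot gives the robot as it stands. Calls block until the motion is done:
- bot.move_pose(position, orientation): joint-space move of the TCP to a pose.
- bot.move_linear(position, speed=0.15, rotation=None, until_force=None): straight line of the TCP; rotation=None keeps the orientation; speed is the mean speed in m/s. With until_force (N) it stops when the force on the tool has changed by that much, and returns True; else False.
- bot.goto_joints(angles): joint-space move.
- bot.set_gripper(opening, grasp_force=None): opening from 0.0 (shut) to 1.0 (fully open); grasp_force is the grip in N (None keeps the last); returns when the fingers have stopped.
- bot.wait(seconds).
- bot.solve_ik(position, orientation): joint angles nearest the present ones, or None.
- bot.camera(name): name is "side" or "top"; returns the picture (400x640x3 uint8, red, green, blue); there is no depth.
- bot.calibration(name): a dict with "mtx" (3x3 intrinsics, pixels), "k1" (the pictures are not rectified: a ray, as slopes to the right and down, at radius r is drawn at 1 + k1 r^2 times it, then the intrinsics apply), "extrinsics" (4x4, takes a point from world to camera coordinates). Camera axes: x right, y down, z forward; pixel columns grow to the right and rows downward; lengths in m; the calibration is good to about 2 mm. A picture is of the moment at which its call begins. calibration takes no time and is no camera call.
A pose or a line that the arm cannot do raises bot.PlanningError and nothing moves.
- bot.close_job(): hands the job in; it is judged then, once.
Trained networks look in the newest picture that a camera, given by its name, has taken for a name from the list of things; names that differ only in an ending like _2 or _b are one class to them, and where a whole thing is asked for, a point or a joint stands for the part that bears it (a point fixed in the world has none). Each returns a list of dicts, best first, with "confidence" (0 to 1); they miss things now and then, are a little off and sometimes report something else, mostly with a low value. They report only what shows in the picture. A call takes as long as a camera call.
- bot.search_frame(camera, thing): "bbox" ([left, top, width, height] in pixels, round what is visible of it).
Readings, each from a call of its own:
- bot.read_clock(): time.
- bot.read_joint_positions(): joint angles.
- bot.read_joint_vel(): joint speeds.
- bot.read_joint_efforts(): joint torques, N m.
- bot.read_position(): TCP position.
- bot.read_tool_rot(): TCP orientation.
- bot.read_ft_force(): force on the tool from outside, world axes, zero at the start.
- bot.read_moment(): the same for the moment, N m.
- bot.read_gripper_width(): opening from 0.0 (shut) to 1.0 (fully open).
- bot.read_finger_force(): force on a finger pad.
Only numpy, scipy, OpenCV 4.12 (cv2) and the standard library are available. Lean on these libraries where they do the work, as an engineer would, in place of code of your own. Each camera call takes 0.05 s, during which the arm holds its last target. There are 200 camera calls.

## Task

One of the four identical push-latch keys on the wax warmer was left latched down. With a fingertip, tap all four lightly, one after another starting at the yellow disc, without switching any on or releasing the latched one yet; then press the latched key right in and let go so that it springs up, and take the hand clear. Pick nothing up, and leave the cup, brush and stamp where they are.

Things in the scene. Friction and masses are not known exactly. Their poses are not given: they have to be found in the camera images.
- warmer: Four-well wax warmer, a fixed dark steel box 200 mm (its x) by 290 mm (its y) by 60 mm high, origin at the centre of its underside on the table. At yaw 0 the key row is on the robot's side (its -x half) on an aluminium strip and runs along its y; four round steel wells with amber wax (44 mm wide, 8 mm above the top) lie in its +x half. A yellow disc 22 mm across marks the +y end of the key row.
- place1 (a point): Place 1 of the key row counted from the yellow disc (place 1 lies at warmer x -52 mm, y 75 mm). The point is where the middle of the top of a key that is up lies: 82 mm above the table, 22 mm above the warmer's top. It does not move with the key.
- place2 (a point): Place 2 of the key row counted from the yellow disc (place 2 lies at warmer x -52 mm, y 25 mm). The point is where the middle of the top of a key that is up lies: 82 mm above the table, 22 mm above the warmer's top. It does not move with the key.
- place3 (a point): Place 3 of the key row counted from the yellow disc (place 3 lies at warmer x -52 mm, y -25 mm). The point is where the middle of the top of a key that is up lies: 82 mm above the table, 22 mm above the warmer's top. It does not move with the key.
- place4 (a point): Place 4 of the key row counted from the yellow disc (place 4 lies at warmer x -52 mm, y -75 mm). The point is where the middle of the top of a key that is up lies: 82 mm above the table, 22 mm above the warmer's top. It does not move with the key.
- key_a_top (a point): Middle of the top of key A: a white square cap 30 x 30 mm in a black bezel 42 x 42 mm, moving straight down. It stands 14 mm above the bezel when up, 10 mm when latched. Which place of the row each key has changes from run to run; all four look alike.
- key_a (a joint): Depth of key A in m: 0 = up, 0.010 = fully in. A key that is up yields from about 2 N and takes 0.6 N more per mm (about 8 N fully in). It springs up again when let go, but pressed in 5.5 mm or more it counts as switched on, which is a fault. The one latched key rests about 4 mm down and feels solid under a push of less than about 4 N; its catch lets go once it is pressed to between 7 and 8 mm (some 6.5 N), and when the finger leaves it springs up to 0.
- key_b_top (a point): Middle of the top of key B: a white square cap 30 x 30 mm in a black bezel 42 x 42 mm, moving straight down. It stands 14 mm above the bezel when up, 10 mm when latched. Which place of the row each key has changes from run to run; all four look alike.
- key_b (a joint): Depth of key B in m: 0 = up, 0.010 = fully in. A key that is up yields from about 2 N and takes 0.6 N more per mm (about 8 N fully in). It springs up again when let go, but pressed in 5.5 mm or more it counts as switched on, which is a fault. The one latched key rests about 4 mm down and feels solid under a push of less than about 4 N; its catch lets go once it is pressed to between 7 and 8 mm (some 6.5 N), and when the finger leaves it springs up to 0.
- key_c_top (a point): Middle of the top of key C: a white square cap 30 x 30 mm in a black bezel 42 x 42 mm, moving straight down. It stands 14 mm above the bezel when up, 10 mm when latched. Which place of the row each key has changes from run to run; all four look alike.
- key_c (a joint): Depth of key C in m: 0 = up, 0.010 = fully in. A key that is up yields from about 2 N and takes 0.6 N more per mm (about 8 N fully in). It springs up again when let go, but pressed in 5.5 mm or more it counts as switched on, which is a fault. The one latched key rests about 4 mm down and feels solid under a push of less than about 4 N; its catch lets go once it is pressed to between 7 and 8 mm (some 6.5 N), and when the finger leaves it springs up to 0.
- key_d_top (a point): Middle of the top of key D: a white square cap 30 x 30 mm in a black bezel 42 x 42 mm, moving straight down. It stands 14 mm above the bezel when up, 10 mm when latched. Which place of the row each key has changes from run to run; all four look alike.
- key_d (a joint): Depth of key D in m: 0 = up, 0.010 = fully in. A key that is up yields from about 2 N and takes 0.6 N more per mm (about 8 N fully in). It springs up again when let go, but pressed in 5.5 mm or more it counts as switched on, which is a fault. The one latched key rests about 4 mm down and feels solid under a push of less than about 4 N; its catch lets go once it is pressed to between 7 and 8 mm (some 6.5 N), and when the finger leaves it springs up to 0.
- jar: Blue ceramic cup, 64 mm across, 75 mm high, standing on the table beside the yellow end of the warmer; origin under its centre. A bystander.
- brush: Brush 170 mm long lying on the table beyond the warmer; origin under its middle. A bystander.
- stamp: Wooden printing stamp, 50 x 50 x 22 mm block with a knob 22 mm wide and 30 mm high on top, standing on the table beside the other end of the warmer; origin under its centre. A bystander.

How it is judged:
On the way, in this order (a step that is already met when the one before it is completed fails the run):
1. a fingertip touches the key in place 1 from the yellow end, the latched key still latched (((horizontal distance between key_a_top and place1 below 0.012 m and contact force between the fingers and key_a above 0.4 N) or (horizontal distance between key_b_top and place1 below 0.012 m and contact force between the fingers and key_b above 0.4 N) or (horizontal distance between key_c_top and place1 below 0.012 m and contact force between the fingers and key_c above 0.4 N) or (horizontal distance between key_d_top and place1 below 0.012 m and contact force between the fingers and key_d above 0.4 N)) and value of joint key_d above 0.0025 m), for 0.02 s.
2. a fingertip touches the key in place 2 from the yellow end, the latched key still latched (((horizontal distance between key_a_top and place2 below 0.012 m and contact force between the fingers and key_a above 0.4 N) or (horizontal distance between key_b_top and place2 below 0.012 m and contact force between the fingers and key_b above 0.4 N) or (horizontal distance between key_c_top and place2 below 0.012 m and contact force between the fingers and key_c above 0.4 N) or (horizontal distance between key_d_top and place2 below 0.012 m and contact force between the fingers and key_d above 0.4 N)) and value of joint key_d above 0.0025 m), for 0.02 s.
3. a fingertip touches the key in place 3 from the yellow end, the latched key still latched (((horizontal distance between key_a_top and place3 below 0.012 m and contact force between the fingers and key_a above 0.4 N) or (horizontal distance between key_b_top and place3 below 0.012 m and contact force between the fingers and key_b above 0.4 N) or (horizontal distance between key_c_top and place3 below 0.012 m and contact force between the fingers and key_c above 0.4 N) or (horizontal distance between key_d_top and place3 below 0.012 m and contact force between the fingers and key_d above 0.4 N)) and value of joint key_d above 0.0025 m), for 0.02 s.
4. a fingertip touches the key in place 4 from the yellow end, the latched key still latched (((horizontal distance between key_a_top and place4 below 0.012 m and contact force between the fingers and key_a above 0.4 N) or (horizontal distance between key_b_top and place4 below 0.012 m and contact force between the fingers and key_b above 0.4 N) or (horizontal distance between key_c_top and place4 below 0.012 m and contact force between the fingers and key_c above 0.4 N) or (horizontal distance between key_d_top and place4 below 0.012 m and contact force between the fingers and key_d above 0.4 N)) and value of joint key_d above 0.0025 m), for 0.02 s.
5. the latched key (D) is pressed in past its catch (value of joint key_d above 0.0068 m), for 0.02 s.
6. it has sprung up (value of joint key_d below 0.0012 m), for 0.2 s.
At the end, for the whole second after the job is handed in: All four keys are up (within 1.5 mm), and the cup, brush and stamp are within 20 mm of where they stood (value of joint each of key_a, key_b, key_c, key_d below 0.0015 m and distance of each of jar, brush, stamp from where it was at the start of the episode below 0.02 m); the robot touches nothing.
It fails at once if a key that was up (A, B or C) is pressed in 5.5 mm or more (value of joint any of key_a, key_b, key_c above 0.0055 m).
It fails at once if the cup, brush or stamp is lifted or moved more than 20 mm (distance of any of jar, brush, stamp from where it was at the start of the episode above 0.02 m).
It also fails if it takes over 48 s, if anything falls off the work surface, if the arm or the gripper's body presses on something with over 40 N, if the wrist force passes 120 N, or if a joint passes its speed limit or range.

## Working session

There is one attempt and no reset: what is moved stays moved. The work goes in short steps, each a Python script; the robot and the scene stay as the last script left them, time stands still between calls to the robot, and variables do not carry over. Pictures are saved under pics/ and viewed, at most 10 in all, crops included, and the job is handed in when it is done.

```bash
ls; mkdir -p pics; python3 - <<'E'
from cell import bot
import cv2
for c in("top","side"):
    im=bot.camera(c); cv2.imwrite(f"pics/{c}0.png",im[:,:,::-1])
    k=bot.calibration(c); print(c,k)
    for t in("warmer","key_a","jar","stamp","brush"):
        print(t,[(d["bbox"],round(d["confidence"],2)) for d in bot.search_frame(c,t)])
print(bot.read_clock(),bot.read_tool_rot())
E
```

```text
pics
top {'mtx': array([[478.58292433,   0.        , 320.1883583 ],
       [  0.        , 478.58292433, 202.99799049],
       [  0.        ,   0.        ,   1.        ]]), 'k1': -0.13458202116136359, 'extrinsics': array([[ 0.01855008, -0.9998017 , -0.00724238,  0.02311858],
       [-0.99555089, -0.01780095, -0.0925287 ,  0.63230817],
       [ 0.09238143,  0.00892657, -0.99568368,  1.16128254],
       [ 0.        ,  0.        ,  0.        ,  1.        ]])}
warmer [([296.6, 183.9, 127.9, 102.4], 0.72), ([319.0, 162.0, 66.2, 20.7], 0.42)]
key_a [([370.0, 249.0, 13.4, 13.9], 0.58), ([326.7, 256.0, 14.7, 12.4], 0.57), ([385.2, 245.9, 15.5, 12.1], 0.57), ([346.7, 250.5, 19.0, 14.3], 0.51)]
jar []
stamp [([384.3, 244.9, 18.1, 12.2], 0.72)]
brush [([317.5, 162.7, 67.2, 17.4], 0.87), ([325.2, 255.3, 15.2, 11.8], 0.37)]
side {'mtx': array([[510.76039188,   0.        , 319.59543167],
       [  0.        , 510.76039188, 195.57877072],
       [  0.        ,   0.        ,   1.        ]]), 'k1': -0.08506722932067912, 'extrinsics': array([[ 0.75943873, -0.65055725,  0.00529835, -0.46940685],
       [-0.50169748, -0.59081086, -0.63185613,  0.37657477],
       [ 0.41418891,  0.47719785, -0.77506759,  0.75454608],
       [ 0.        ,  0.        ,  0.        ,  1.        ]])}
warmer [([219.2, 182.8, 192.6, 166.7], 0.85)]
key_a [([272.4, 247.0, 26.2, 25.2], 0.71), ([319.8, 280.4, 23.6, 23.7], 0.61), ([292.8, 261.0, 27.1, 23.9], 0.6), ([252.6, 232.4, 25.1, 22.8], 0.57)]
jar [([204.0, 192.0, 28.2, 42.7], 0.95)]
stamp [([391.0, 331.1, 44.3, 39.2], 0.77)]
brush [([335.1, 185.0, 74.8, 51.3], 0.74), ([271.1, 250.9, 25.0, 23.5], 0.26), ([320.4, 276.6, 24.5, 27.7], 0.25)]
0.6 [2.20301833e-06 9.79683330e-01 2.00550672e-01 1.38915448e-05]
```

```bash
python3 - <<'E'
import cv2
a=cv2.imread("pics/top0.png")[130:330,230:480];b=cv2.imread("pics/side0.png")[160:390,180:460]
cv2.imwrite("pics/t.png",cv2.resize(a,None,fx=3,fy=3,interpolation=2));cv2.imwrite("pics/s.png",cv2.resize(b,None,fx=2.6,fy=2.6,interpolation=2))
E
```

```text
(no output)
```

View pics/t.png

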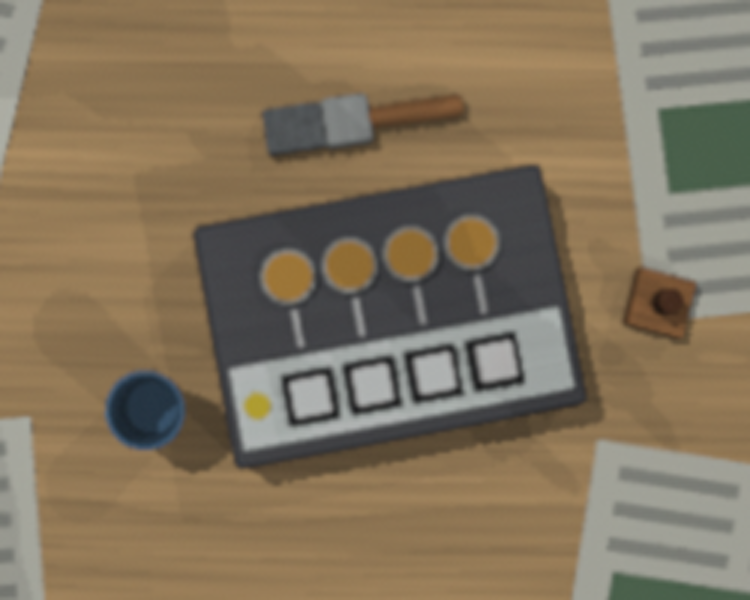

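View pics/s.png

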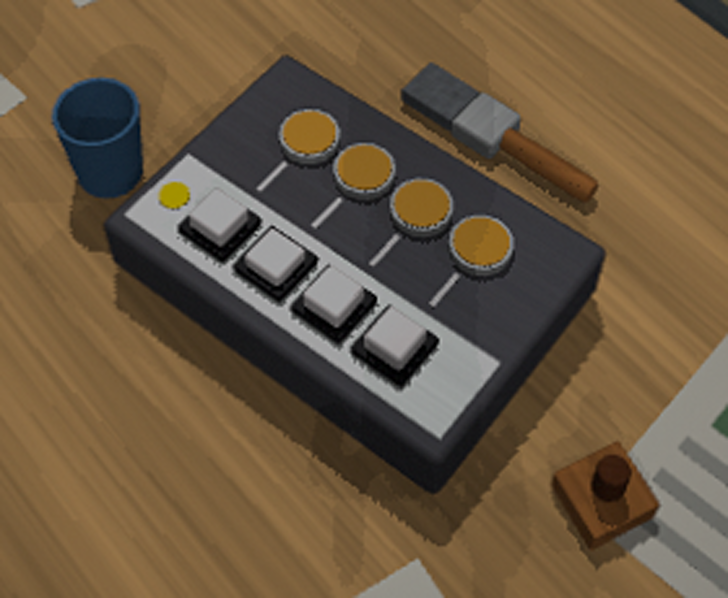

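The top view shows the warmer yawed, with its top corners at crop (197,229), (540,167), (583,402) and (238,465). The keys run from the yellow disc at the left, (310,396), to (496,361). The side view shows all four caps, and the one in place 2, at (274,255), looks lowest. Next I fit the warmer's pose from these points.

```bash
cat > h.py <<'E'
import numpy as np, cv2
from cell import bot
from scipy.optimize import least_squares
def proj(c,P):
    k=bot.calibration(c); E=k["extrinsics"]; p=np.atleast_2d(P)@E[:3,:3].T+E[:3,3]
    s=p[:,:2]/p[:,2:]; s=s*(1+k["k1"]*(s**2).sum(1,keepdims=True))
    return s@k["mtx"][:2,:2].T+k["mtx"][:2,2]
def w2(p,L):
    c,s=np.cos(p[2]),np.sin(p[2]); L=np.atleast_2d(L)
    return np.c_[p[0]+c*L[:,0]-s*L[:,1],p[1]+s*L[:,0]+c*L[:,1],L[:,2]]
E
python3 - <<'E'
from h import *
K=[[-.052,y,.082] for y in(.075,.025,-.025,-.075)]
C=[[.1,.145,.06],[.1,-.145,.06],[-.1,-.145,.06],[-.1,.145,.06]]
T=np.array([(197,229),(540,167),(583,402),(238,465),(310,396),(372,384),(434,373),(496,361)])/3+[230,130]
S=np.array([(285,57),(604,250),(108,225),(220,212),(274,255),(334,298),(398,337)])/2.6+[180,160]
Lt=np.array(C+K); Ls=np.array([C[0],C[1],C[3]]+K)
rt=lambda p:proj("top",w2(p,Lt))-T
rs=lambda p:proj("side",w2(p,Ls))-S
for f in(lambda p:np.r_[rt(p).ravel(),rs(p).ravel()],lambda p:rt(p).ravel(),lambda p:rs(p).ravel()):
    r=least_squares(f,[.55,0,0.],loss="soft_l1"); print(r.x.round(4))
    p=r.x if len(r.fun)>20 else p
print(rt(p).round(1).tolist());print(rs(p).round(1).tolist());print(w2(p,K).round(4).tolist())
for v in w2(p,K): print(bot.solve_ik(v+[0,0,.04],bot.read_tool_rot()))
E
```

```text
[ 0.5534 -0.0647  0.2011]
[ 0.5537 -0.0625  0.1982]
[ 0.5531 -0.0661  0.2031]
[[-1.5, -1.1], [1.1, -2.0], [2.9, 0.6], [-0.3, 2.0], [0.9, 0.2], [1.1, 0.3], [1.2, 0.1], [1.3, 0.1]]
[[-0.1, -2.1], [2.8, 0.2], [-3.7, -0.4], [-0.9, 0.4], [0.2, -1.1], [-0.1, -2.0], [-0.9, -0.7]]
[[0.4875, -0.0016, 0.082], [0.4975, -0.0506, 0.082], [0.5075, -0.0995, 0.082], [0.5175, -0.1485, 0.082]]
[-1.54757894e-01  3.20588193e-01 -5.10369110e-01  7.39811451e-01
  5.57210117e-06  2.58299480e+00]
[-2.48996136e-01  3.41263801e-01 -4.78945219e-01  7.50560381e-01
  8.14195448e-06  2.48875656e+00]
[-3.36509720e-01  3.69368214e-01 -4.35351901e-01  7.66050100e-01
  1.04642004e-05  2.40124297e+00]
[-4.16683520e-01  4.04214824e-01 -3.79953505e-01  7.86602808e-01
  1.25218086e-05  2.32106917e+00]
```

```bash
cat >> h.py <<'E'
p=[.5535,-.0645,.2005]
K=w2(p,[[-.052,y,.082] for y in(.075,.025,-.025,-.075)])
q=[0,np.cos(p[2]/2),np.sin(p[2]/2),0]
def tap(i):
    v=K[i]
    bot.move_linear([v[0],v[1],.096],.1)
    f0=bot.read_ft_force()
    hit=bot.move_linear([v[0],v[1],.0765],.01,until_force=1.3)
    bot.wait(.08); z=bot.read_position()[2]; f=bot.read_ft_force()-f0
    bot.move_linear([v[0],v[1],.100],.1)
    print(i+1,hit,z.round(5),np.round(f,2),round(bot.read_clock(),2))
E
python3 - <<'E'
from h import *
bot.set_gripper(0.)
bot.move_pose(K[0]+[0,0,.06],q)
bot.wait(.3)
F=[]
for _ in range(10): F.append(bot.read_ft_force()); bot.wait(.02)
print(np.mean(F,0),np.std(F,0),bot.read_position(),bot.read_clock())
cv2.imwrite("pics/s1.png",cv2.resize(bot.camera("side")[140:340,180:440,::-1],None,fx=3,fy=3))
tap(0)
E
```

```text
[-0.24397046  0.00539518  0.26996454] [0.56583264 0.59127763 0.53862801] [ 0.48762339 -0.00150185  0.14201829] 3.9167
1 True 0.0813 [ 0.37 -1.14  1.82] 6.33
```

View pics/s1.png

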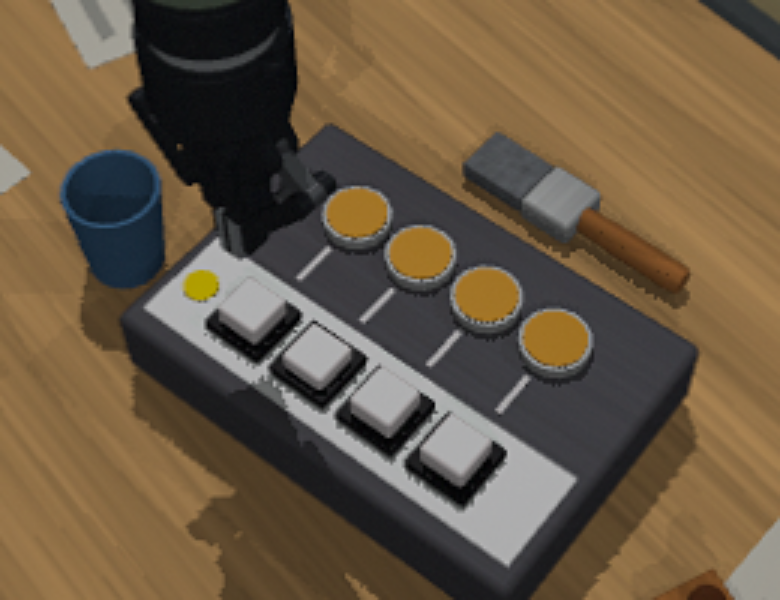

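The picture shows the fingers apart over key 1, with one finger at (235,235) and the other at (320,185). The force noise is also 0.55 N. I'll check the gripper opening before I trust that tap.

```bash
python3 - <<'E'
from h import *
print(bot.read_gripper_width(),bot.read_position(),bot.read_clock())
r=bot.set_gripper(0.,40); bot.wait(.3); print(r,bot.read_gripper_width(),bot.read_clock())
cv2.imwrite("pics/s2.png",cv2.resize(bot.camera("side")[140:340,180:440,::-1],None,fx=3,fy=3))
E
```

```text
0.002368598444781057 [ 0.48775887 -0.00137071  0.1000897 ] 6.3333
False -0.0031674049614756417 6.85
```

View pics/s2.png

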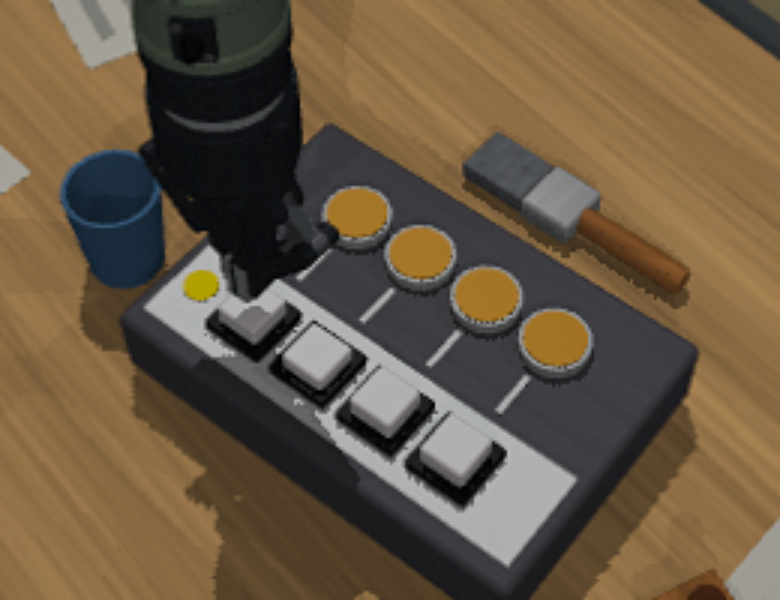

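The gripper is shut. Its tips meet at (245,290), right above key 1, and the part at (320,235) is a knuckle. Because of the force noise I'll average readings at each touch, repeat tap 1 and carry on along the row.

```bash
cat >> h.py <<'E'
def mf(n=12):
    F=[]
    for _ in range(n): F.append(bot.read_ft_force()[2]); bot.wait(.01)
    return np.mean(F)
def tap(i):
    v=K[i]; bot.move_linear([v[0],v[1],.1],.15); bot.move_linear([v[0],v[1],.088],.08); bot.wait(.15); f0=mf()
    for k in range(4):
        bot.move_linear([v[0],v[1],.0772],.01,until_force=2.3)
        bot.wait(.05); f=mf()-f0; z=bot.read_position()[2]
        print(i+1,k,"z %.4f f %.2f"%(z,f))
        if f>1.2 or z<.0775: break
    bot.move_linear([v[0],v[1],.100],.1); print(round(bot.read_clock(),2)); return z,f
E
python3 - <<'E'
from h import *
for i in range(4):
    z,f=tap(i)
    if f<1: print("weak"); break
E
```

```text
1 0 z 0.0804 f 2.68
8.95
2 0 z 0.0783 f 3.63
11.38
3 0 z 0.0804 f 3.13
13.67
4 0 z 0.0805 f 2.99
15.94
```

All four taps registered. Keys 1, 3 and 4 were up and gave way slightly at z 0.0804–0.0805. Place 2 was solid at z 0.0783, so it holds the latched key, as the picture suggested. I'll press it right in now.

```bash
python3 - <<'E'
from h import *
v=K[1]; bot.move_linear([v[0],v[1],.1],.15); bot.move_linear([v[0],v[1],.084],.08); bot.wait(.15); f0=mf()
bot.move_linear([v[0],v[1],.0725],.02); bot.wait(.1); print(mf()-f0,bot.read_position())
bot.move_linear([v[0],v[1],.1],.08); bot.wait(.4)
z,f=tap(1)
bot.move_linear([v[0],v[1],.2],.2)
bot.move_pose([.3,-.35,.25],q); bot.wait(.3)
cv2.imwrite("pics/s3.png",cv2.resize(bot.camera("side")[140:390,180:460,::-1],None,fx=2.4,fy=2.4)); print(bot.read_clock())
E
```

```text
7.0267868458235165 [ 0.49795871 -0.05042886  0.07298239]
2 0 z 0.0806 f 2.59
21.22
23.575
```

View pics/s3.png

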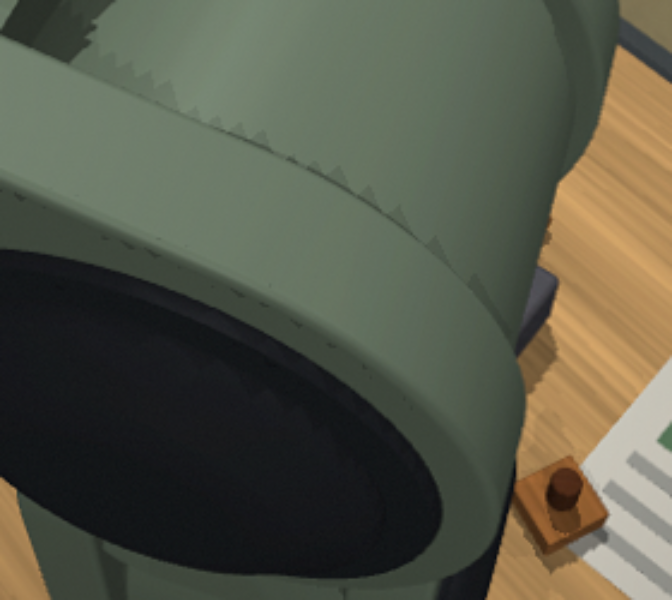

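The arm blocks most of this view, with the stamp still in place at (562,505). The repeat tap on key 2 met it at z 0.0806, the height of a key that is up, so it has sprung up. The hand is clear, so I'll hand the job in.

```bash
python3 -c "
from cell import bot
print(bot.close_job())"
```

```text
the job is handed in; nothing more can be done
None
```

I tapped all four keys in order from the yellow disc, then pressed the latched key (place 2) in about 9 mm; a re-tap showed it had sprung up, so I moved the hand clear and handed the job in at about 24 s, but no verdict came back.

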